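# Proof-pull a puppet tie-down stud

## Task

The steel stud standing in the open chuck of the spring pull stand has to be proof-pulled: turn the chuck's sleeve clockwise (seen from above) until its jaws are fully closed over the stud's head, then take hold of the stud itself and draw it straight up against the spring until the stand's pointer is level with the brass mark. Finish while still holding it there by the stud alone, not by the chuck; do not shift the brass mark, and leave the jar, the screwdriver and the roll of tape alone.

Things in the scene. Friction and masses are not known exactly. Their poses are not given: they have to be found in the camera images.
- stand: Fixed pull stand: grey base plate 130 x 240 x 12 mm (140 mm to its +y side, 100 mm to -y), an upright dark barrel 60 mm across, top 68 mm above the table, and a flat aluminium post (28 x 10 mm, top 136 mm above the table) 100 mm from the barrel's axis on the +y side. Origin: on the barrel's axis at table height, z up. Yaw varies from -0.8 to 0.3.
- plunger: Spring-return plunger that slides straight up out of the barrel (stem 26 mm across) with the chuck on top and a pointer arm towards the post. Origin: on the axis, at the chuck's cup floor on which the stud stands, 102 mm above the table when home. Travel 0 to 55 mm; the spring and its weight pull it home: about 10 N to start it, 1.5 N more per 10 mm.
- sleeve_top (a point): On the chuck's axis, level with the sleeve's top rim: 17 mm above the plunger's origin (119 mm above the table when home); rides with the plunger. The sleeve below it is a ribbed steel ring, 46 mm across (48 over ribs), 32 mm high, open on top. Grip it across from above (30 N), the stud standing up between the fingers. The pointer arm's upper face is 37 mm below this point.
- sleeve (a joint): Sleeve angle, rad: 0 = jaws fully open, 1.5 = fully closed (stop), growing clockwise seen from above. Starts at 0 to 0.3, takes about 0.06 N m, stays where left. Three dark jaws slide in with it, 4.3 mm per rad, from a gap 25 mm across to 12 mm, over the stud's head; then lifting the stud lifts the plunger after about 2 mm of play. With jaws open the stud just comes out.
- stud: Loose steel stud, about 50 g, upright in the chuck: a disc head 20 mm across and 8 mm thick at the bottom, hidden in the cup, and a plain round rod 12 mm across; 48 mm tall in all, its rod standing 31 mm out above the sleeve's top. Origin: centre of the head's underside; z along the rod.
- stud_top (a point): Centre of the top end of the stud's rod, 48 mm above its origin. Grip the rod between here and the sleeve, from above, with some 40 N.
- pointer (a point): Tip of the plunger's pointer arm, a flat steel bar 10 mm wide and 5 mm thick reaching from the stem to the post, 84 mm from the axis on the stand's +y side; at mid-thickness, 39.5 mm below sleeve_top; rises with the plunger.
- mark (a point): Tip of the brass mark, a clip 40 x 18 x 9 mm on the post whose small tongue points at the pointer's tip; at mid-thickness. It is set 22 to 38 mm above the pointer's home level and is stiff on the post.
- jar: Bystander: jar 52 mm across, 70 mm tall, white lid. Origin: centre of its underside.
- screwdriver: Bystander: screwdriver lying on the table. Origin: under its middle.
- tape: Bystander: roll of tape lying flat, 80 mm across with a 52 mm hole, 24 mm high. Origin: centre of its underside.
Things that resemble listed ones, but are neither listed nor needed, are in the scene too. Of the things shaped like the stud, the steel one is meant.

How it is judged (in metres and radians):
On the way, in this order (a step that is already met when the one before it is completed fails the run):
1. the sleeve is turned until the jaws are closed over the stud's head, with the plunger still below the mark (value of joint sleeve above 1.3 rad and z of pointer in the frame of mark below -0.012 m and z of stud_top in the frame of sleeve_top below 0.036 m), for 0.2 s.
2. held by the stud, the pointer is drawn up level with the brass mark (value of joint sleeve above 1.3 rad and z of pointer in the frame of mark between -0.005 and 0.005 m and contact force between the fingers and stud above 2 N and contact force between each of the fingers, the arm and plunger below 2 N), for 0.3 s.
At the end, for the whole second after the job is handed in: The sleeve is still closed (at least 1.3 rad), the pointer is within 5 mm of the brass mark's level and at rest, the fingers hold the stud (more than 2 N) and neither fingers nor arm carry the chuck or plunger (under 2 N) (all of step 2 and linear speed of plunger below 0.01 m/s); the arm keeps its last pose, push and grip.
It fails at once if the brass mark was shifted by more than 4 mm (distance of mark from where it was at the start of the episode above 0.004 m).
It fails at once if the jar was pushed more than 30 mm (distance of jar from where it was at the start of the episode above 0.03 m).
It fails at once if the screwdriver was pushed more than 30 mm (distance of screwdriver from where it was at the start of the episode above 0.03 m).
It fails at once if the tape was pushed more than 30 mm (distance of tape from where it was at the start of the episode above 0.03 m).
It also fails if it takes over 64 s, if anything falls off the work surface, if the arm or the gripper's body presses on something with over 40 N, if the wrist force passes 120 N, or if a joint passes its speed limit or range.

## Robot

A 6-joint arm with a two-finger parallel gripper is mounted at the origin on the work surface. World frame = base frame: x ahead of the robot, y to its left, z up, the work surface at z = 0. Lengths are in mm, angles in rad, forces in N, time in s.
With the tool pointing down it reaches from about 400 to 825 mm from the base axis. Payload 7 kg.
Tool frame: the origin (TCP) lies at the very end of the fingers, on their centre line; the grasp point (between the pads) lies 19 mm behind it; z points along the fingers, y is the line along which they close (so a half turn about z gives the same grasp; the last joint's range is limited). The gripper opens to 85 mm and grips with 20 to 120 N. Pads are 22 mm wide; open, the fingers measure 114 mm over their backs; the gripper's body (76 mm by 85 mm) begins 54 mm behind the grasp point. The pads swing forward as they close: fully open they stand 13 mm farther back than shut.
Start: joints at [1.423, 0.359, 0.012, 0, -1.224, -0.288], TCP at [284.947, 611.883, 231.302] pointing down, gripper open.
Joint ranges: [-3.07, 3.07], [-1.43, 2.12], [-1.02, 1.25], [-3.03, 1.67], [-3.05, -0], [-3.03, 3.03]. Speed limits (rad/s): [2.39, 2.39, 3.01, 3.14, 3.14, 3.14].

## Interface

Orientations are given as a 3x3 rotation matrix whose columns are the frame's x, y, z axes.
In Python, from bench import robot gives the robot as it stands. The module is installed in compiled form; this text tells all that it offers. Calls block until the motion is done:
- robot.reach(position, orientation): joint-space move of the TCP to a pose.
- robot.line_to(position, orientation=None, v=150, force_limit=None): straight line of the TCP; orientation=None keeps the orientation; v is the mean speed in mm/s. With force_limit (N) it stops when the force on the tool has changed by that much, and returns True; else False.
- robot.movej(angles): joint-space move.
- robot.set_gripper(opening): opening from 0.0 (shut) to 1.0 (fully open); the grip force is fixed at half the most; returns when the fingers have stopped.
- robot.pause(seconds).
- robot.inverse_kinematics(position, orientation): joint angles nearest the present ones, or None.
- robot.camera(name): name is "side" or "top" or "wrist"; returns a dict with "frame" (480x640x3 uint8, red, green, blue), "K" (3x3 intrinsics, pixels), "R" (3x3) and "t" (3): a world point X has camera coordinates R X + t. Camera axes: x right, y down, z forward; pixel columns grow to the right and rows downward; lengths in mm; the calibration is good to about 2 mm. A picture is of the moment at which its call begins. There is no depth.
A pose or a line that the arm cannot do raises robot.MotionError and nothing moves.
- robot.hand_in(): hands the job in; it is judged then, once.
Readings, each from a call of its own:
- robot.read_time(): time.
- robot.read_joints(): joint angles.
- robot.read_joint_velocities(): joint speeds.
- robot.read_tau(): joint torques, N m.
- robot.read_eef_pos(): TCP position.
- robot.read_eef_rot(): TCP orientation.
- robot.read_wrist_force(): force on the tool from outside, world axes, zero at the start.
- robot.read_wrist_torque(): the same for the moment, N m.
- robot.read_opening(): opening from 0.0 (shut) to 1.0 (fully open).
- robot.read_grip_force(): force on a finger pad.
Only numpy, scipy, OpenCV 4.12 (cv2) and the standard library are available. Lean on these libraries where they do the work, as an engineer would, in place of code of your own. Each camera call takes 0.05 s, during which the arm holds its last target. There are 200 camera calls.

## Working session

There is one attempt and no reset: what is moved stays moved. The work goes in short steps, each a Python script; the robot and the scene stay as the last script left them, time stands still between calls to the robot, and variables do not carry over. Pictures are saved under pics/ and viewed, at most 10 in all, crops included, and the job is handed in when it is done.

```bash
mkdir -p pics
python3 - <<'E'
from bench import robot
import cv2,pickle
d={}
for n in("top","side"):
    c=robot.camera(n); d[n]=c
    cv2.imwrite(f"pics/{n}0.png",c["frame"][:,:,::-1]); print(n,c["K"].round(1).tolist(),c["R"].round(3).tolist(),c["t"].round(1).tolist())
pickle.dump(d,open("c0.pkl","wb"))
E
```

```text
top [[515.8, 0.0, 319.3], [0.0, 515.8, 239.5], [0.0, 0.0, 1.0]] [[-0.03, -0.999, 0.023], [-0.995, 0.028, -0.094], [0.093, -0.025, -0.995]] [90.7, 579.8, 1173.0]
side [[529.7, 0.0, 319.0], [0.0, 529.7, 240.9], [0.0, 0.0, 1.0]] [[0.998, -0.06, -0.002], [-0.038, -0.607, -0.794], [0.046, 0.793, -0.608]] [-548.2, 173.6, 884.1]
```

View pics/top0.png

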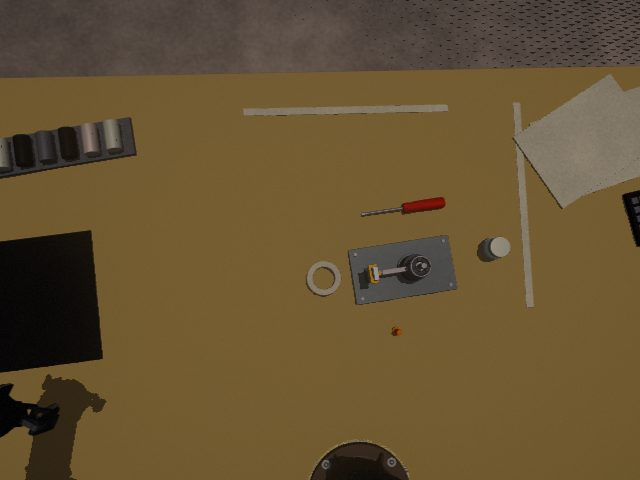

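View pics/side0.png

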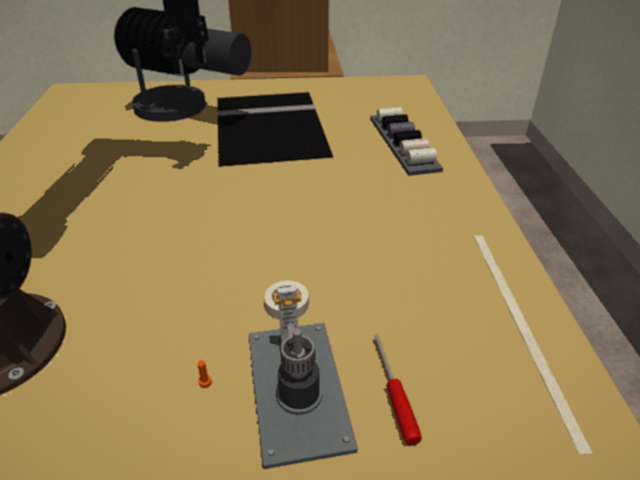

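Top view: the stand's chuck is at about (419,266) with the post at about (374,273). The jar is at (497,248), the screwdriver at (405,208) and the tape at (324,279). There are two stud shapes: an orange one lying at (397,331) in top and (204,375) in side, and a grey steel one standing in the chuck at (420,266) in top and (297,340) in side. The steel one in the chuck fits the description, so I'll confirm it in an enlarged crop.

Run:
```python
import cv2,numpy as np
t=cv2.imread("pics/top0.png")[226:316,345:465]; s=cv2.imread("pics/side0.png")[275:425,240:360]
a=cv2.resize(t,None,fx=3.3,fy=3.3,interpolation=cv2.INTER_CUBIC); b=cv2.resize(s,None,fx=3.3,fy=3.3,interpolation=cv2.INTER_CUBIC)
o=np.zeros((b.shape[0],a.shape[1]+b.shape[1],3),np.uint8);o[:a.shape[0],:a.shape[1]]=a;o[:,a.shape[1]:]=b
o=cv2.convertScaleAbs(o,alpha=1.5);print(o.shape,a.shape);cv2.imwrite("pics/crop1.png",o)
```

```text
(495, 792, 3) (297, 396, 3)
```

View pics/crop1.png

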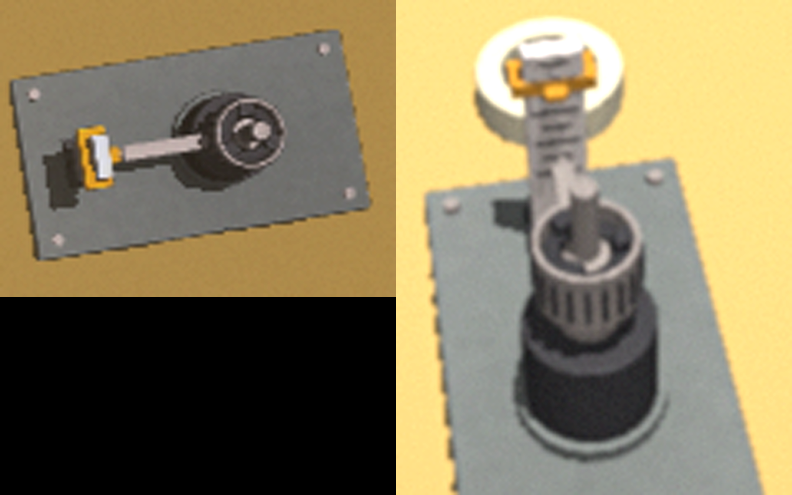

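The crop confirms the bright steel rod standing inside the chuck. In crop pixels, the stud top is at (262,130) in top and (585,186) in side. The rim centre is at (249,131) and (588,240), and the brass tongue at (117,155) and (556,91). Next I fit the stand pose and mark height.

```bash
cat > h.py <<'E'
import numpy as np,pickle,cv2
from scipy.optimize import least_squares
def proj(c,X):
    p=c["K"]@(c["R"]@np.asarray(X,float)+c["t"]); return p[:2]/p[2]
def down(yaw): # tool z down, tool y (closing line) at angle yaw in world
    y=np.array([np.cos(yaw),np.sin(yaw),0]); z=np.array([0,0,-1.]); return np.column_stack([np.cross(y,z),y,z])
E
python3 - <<'E'
from h import *
d=pickle.load(open("c0.pkl","rb"))
T=lambda p:np.array(p)/3.3+[345,226]; S=lambda p:(np.array(p)-[396,0])/3.3+[240,275]
def W(q,l): c,s=np.cos(q[2]),np.sin(q[2]); return [q[0]+c*l[0]-s*l[1],q[1]+s*l[0]+c*l[1],l[2]]
obs=[("top",T(p),l) for p,l in [((10,80),(65,140,12)),((335,30),(65,-100,12)),((371,206),(-65,-100,12)),((38,260),(-65,140,12)),((249,131),(0,0,119)),((262,130),(0,0,150)),((117,155),(0,86,None))]]
obs+=[("side",S(p),l) for p,l in [((588,240),(0,0,119)),((585,186),(0,0,150)),((556,91),(0,86,None))]]
def f(q): return np.concatenate([proj(d[n],W(q,(l[0],l[1],q[3] if l[2] is None else l[2])))-p for n,p,l in obs])
r=least_squares(f,[500,-200,0,105]); print(r.x.round(3)); print(r.fun.reshape(-1,2).round(1))
E
```

```text
[ 5.11165e+02 -1.39796e+02  1.30000e-01  1.20027e+02]
[[-0.4 -0.5]
 [ 0.9 -1.3]
 [ 0.1 -0.2]
 [ 0.3 -0. ]
 [ 0.3 -0. ]
 [-0.3 -0.4]
 [ 1.  -0.9]
 [-1.  -1.2]
 [-0.7 -0.5]
 [-0.3  0.2]]
```

Run:
```python
from h import *
from bench import robot
for y in np.arange(-3.14,3.2,0.52):
    q=robot.inverse_kinematics([511,-140,92],down(y)); print(round(y,2),None if q is None else np.round(q,2))
robot.reach([511,-140,290],down(0.6))
c=robot.camera("wrist"); pickle.dump(c,open("w1.pkl","wb"))
cv2.imwrite("pics/w1.png",cv2.convertScaleAbs(c["frame"][:,:,::-1],alpha=1.4))
print(robot.read_time(),robot.read_joints().round(2) if hasattr(robot.read_joints(),'round') else robot.read_joints(),robot.read_eef_pos(),c["R"].round(3).tolist(),c["t"].round(1))
print(proj(c,[511.2,-139.8,119]),proj(c,[511.2,-139.8,150]))
```

```text
-3.14 [ 0.1   0.26 -0.49  0.   -0.82 -0.1 ]
-2.62 [ 0.1   0.26 -0.49  0.   -0.82  0.42]
-2.1 [ 0.1   0.26 -0.49  0.   -0.82  0.94]
-1.58 [ 0.1   0.26 -0.49  0.   -0.82  1.46]
-1.06 [ 0.1   0.26 -0.49  0.   -0.82  1.98]
-0.54 [ 0.1   0.26 -0.49  0.   -0.82  2.5 ]
-0.02 [ 0.1   0.26 -0.49  0.   -0.82  3.02]
0.5 [ 0.1   0.26 -0.49  0.   -0.82 -2.74]
1.02 [ 0.1   0.26 -0.49  0.   -0.82 -2.22]
1.54 [ 0.1   0.26 -0.49  0.   -0.82 -1.7 ]
2.06 [ 0.1   0.26 -0.49  0.   -0.82 -1.18]
2.58 [ 0.1   0.26 -0.49  0.   -0.82 -0.66]
3.1 [ 0.1   0.26 -0.49  0.   -0.82 -0.14]
2.925 [ 0.1   0.08 -0.21 -0.   -1.28 -2.64] [ 511.22061327 -139.53832984  289.89916189] [[0.825, 0.566, -0.002], [0.545, -0.793, 0.271], [0.152, -0.224, -0.963]] [-342.3 -439.8  325.8]
[319.03061041 219.88369708] [318.9656171  228.32571795]
```

View pics/w1.png

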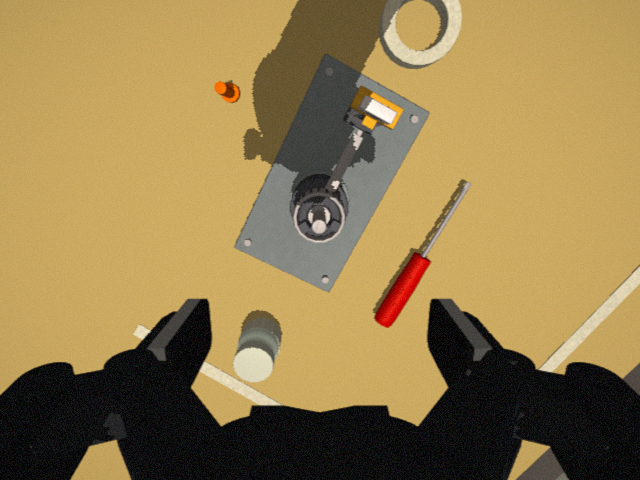

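The wrist view agrees with the fit to within 2 px, with the rim at (320,217) and the stud top at (319,226). The fingers stay clear of the post, so I'll grip the sleeve and turn it.

Run:
```python
from h import *
from bench import robot
R=down(-2.24); X=[510.7,-139.1]
robot.reach(X+[290],R)
robot.line_to(X+[170],v=150)
print("hit",robot.line_to(X+[90],v=60,force_limit=8))
f0=np.array(robot.read_wrist_force())
robot.set_gripper(0.3)
print(robot.read_opening(),robot.read_grip_force(),np.round(robot.read_wrist_force()-f0,1),robot.read_eef_pos())
if robot.read_grip_force()<5: robot.set_gripper(0.0); print(robot.read_opening(),robot.read_grip_force(),np.round(robot.read_wrist_force()-f0,1))
q=np.array(robot.read_joints()); t0=np.array(robot.read_wrist_torque())
for k in range(1,17):
    p=q.copy(); p[5]-=0.1*k; robot.movej(p)
    t=np.array(robot.read_wrist_torque())-t0
    print(k,t.round(2),np.round(robot.read_wrist_force()-f0,1),round(robot.read_joints()[5],3))
    if k>9 and abs(t[2])>0.5: break
print(robot.read_time(),robot.read_opening(),robot.read_eef_pos())
c=robot.camera("side"); cv2.imwrite("pics/s2.png",cv2.resize(c["frame"][250:430,220:380,::-1],None,fx=3.3,fy=3.3,interpolation=cv2.INTER_CUBIC))
```

```text
hit False
0.5173148141492877 60.21551630459726 [-1.9 -0.5  6.7] [ 510.65277826 -139.29939255   90.6297222 ]
1 [ 0.13 -0.66 -0.03] [-0.6 -0.   1.3] 0.699
2 [ 0.13 -0.5   0.01] [-1.   0.4  3.1] 0.601
3 [ 0.14 -0.52 -0.03] [-1.1  0.5  2.8] 0.502
4 [ 0.23 -0.34  0.01] [-1.8  0.5  3.5] 0.402
5 [ 0.3  -0.25 -0.01] [-1.6  0.3  3.6] 0.302
6 [ 0.29 -0.26 -0.04] [-0.8  1.1  3.9] 0.203
7 [ 0.39 -0.22 -0.03] [-1.5  0.5  4.7] 0.103
8 [ 0.4  -0.14 -0.02] [-2.3  0.5  4.4] 0.003
9 [ 0.46 -0.06  0.05] [-2.   0.4  5.1] -0.097
10 [ 0.4  -0.1  -0.05] [-1.4  0.8  6.1] -0.198
11 [ 0.52 -0.07 -0.02] [-1.2  1.9  4.7] -0.298
12 [ 0.46 -0.09 -0.02] [-0.9  1.   5.7] -0.398
13 [ 0.5  -0.1  -0.02] [-2.1  1.   4.9] -0.498
14 [0.43 0.08 1.34] [-2.2  0.4  5.5] -0.596
12.225 0.524334059633179 [ 510.6062964  -139.31439336   90.67484693]
```

View pics/s2.png

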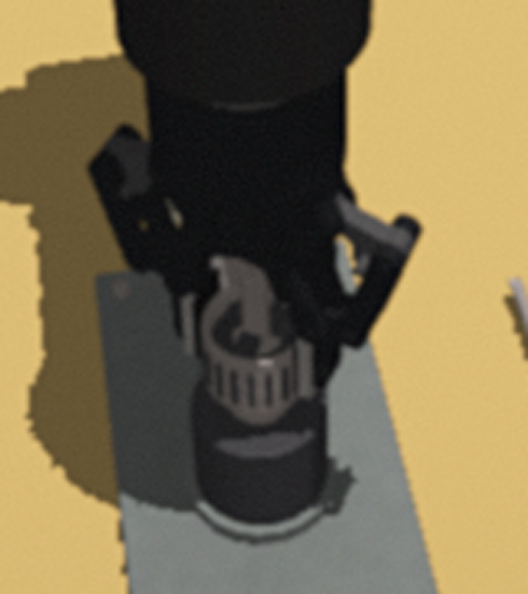

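The stop was reached: torque jumped to 1.34 N m after a 1.4 rad turn, with the stud still upright in the sleeve. I'll release, then view the pointer and mark obliquely with the wrist camera to get the exact height difference.

Run:
```python
from h import *
from bench import robot
robot.set_gripper(1.0)
X=[510.7,-139.1]
robot.line_to(X+[128],v=60); robot.line_to(X+[300],v=200)
P=np.array([499.5,-55.5,100]); best=None
for th in (0.7,0.6,0.5):
  for D in (300,330):
    z=np.array([np.sin(th),0,-np.cos(th)]); x=np.array([-np.cos(th),0,-np.sin(th)]); R=np.column_stack([x,np.cross(z,x),z])
    look=-0.266*x+0.963*z; tcp=P-D*look-(70*x-142*z)
    q=robot.inverse_kinematics(tcp,R)
    print(th,D,tcp.round(),None if q is None else np.round(q,2))
    if q is not None and best is None: best=(tcp,R)
robot.reach(*best)
c=robot.camera("wrist"); pickle.dump(c,open("w2.pkl","wb")); print(robot.read_time())
u=proj(c,P).astype(int);print(u, proj(c,[510.7,-139.1,119]))
x0,y0=max(u[0]-130,0),max(u[1]-60,0); print(x0,y0)
cv2.imwrite("pics/w2.png",cv2.convertScaleAbs(cv2.resize(c["frame"][y0:y0+150,x0:x0+200,::-1],None,fx=4,fy=4,interpolation=cv2.INTER_CUBIC),alpha=1.4))
```

```text
0.7 300 [397. -56. 206.] None
0.7 330 [373. -56. 223.] None
0.6 300 [408. -56. 216.] None
0.6 330 [386. -56. 235.] None
0.5 300 [420. -56. 224.] None
0.5 330 [400. -56. 246.] [ 0.62 -0.52 -1.01  0.44 -0.71 -2.48]
16.2333
[318 237] [224.26034453 261.41650529]
188 177
```

View pics/w2.png

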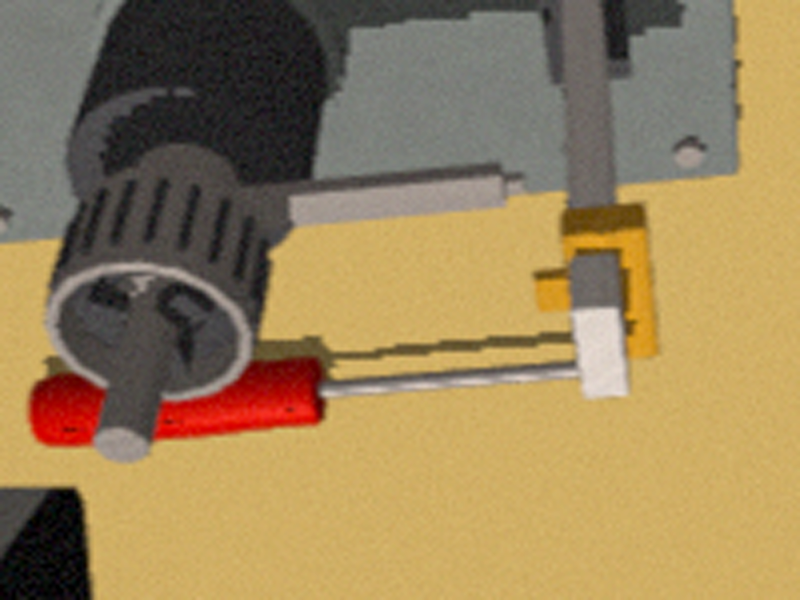

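The picture is upside down. The pointer tip is at crop (522,184) and the brass tongue tip at (535,291), with the jaws closed in around the rod. I'll solve the height difference from these.

Run:
```python
from h import *
c=pickle.load(open("w2.pkl","rb"))
O=lambda p:np.array(p)/4+[188,177]
for yaw in(.1,.13,.16):
  a=np.array([-np.sin(yaw),np.cos(yaw),0]); b=np.array([510.7,-139.1,0])
  L=lambda y,z:proj(c,b+a*y+[0,0,z])
  off=O((522,184))-L(84,79.5)
  r=least_squares(lambda q:L(*q)+off-O((535,291)),[86,105]).x
  print(yaw,off.round(1),r.round(2),(r[1]-79.5).round(2), "rim",(L(0,119)+off-O((148,330))).round(1),"stud",(L(0,150)+off-O((123,445))).round(1))
```

```text
0.1 [-0.  -1.8] [ 86.94 115.02] 35.52 rim [-0.8  0.2] stud [-1.5 -0.9]
0.13 [0.3 0.2] [ 86.96 115.13] 35.63 rim [-0.5  2.1] stud [-1.2  1.1]
0.16 [0.7 2.2] [ 86.98 115.24] 35.74 rim [-0.1  4.1] stud [-0.8  3.1]
```

The mark is 35.6 mm above the pointer's home level. Now I'll grip the rod and lift about 37.5 mm, which includes the 2 mm of play.

Run:
```python
from h import *
from bench import robot
X=[510.7,-139.1]; R=down(1.70)
robot.reach(X+[290],R); robot.line_to(X+[160],v=150)
print("hit",robot.line_to(X+[126],v=60,force_limit=8))
robot.set_gripper(0.0)
f0=np.array(robot.read_wrist_force()); p0=np.array(robot.read_eef_pos())
print(robot.read_opening(),robot.read_grip_force(),p0)
for dz in (1,2,3,5,10,20,30,37.5):
    robot.line_to([X[0],X[1],126+dz],v=20)
    robot.pause(0.1)
    print(dz,np.round(robot.read_wrist_force()-f0,1),np.round(np.array(robot.read_eef_pos())-p0,1),round(robot.read_opening(),3))
robot.pause(0.4)
c=robot.camera("wrist"); pickle.dump(c,open("w3.pkl","wb")); print(robot.read_time(),robot.read_grip_force())
print(proj(c,[499.7,-55.8,115]))
s=robot.camera("side")["frame"]
cv2.imwrite("pics/s3.png",s[:,:,::-1]); cv2.imwrite("pics/w3.png",cv2.convertScaleAbs(c["frame"][:,:,::-1],alpha=1.4))
```

```text
hit False
0.11657123942831644 58.48290503025055 [ 510.8019102  -139.15408852  126.26701418]
1 [ 0.7  1.5 -1.9] [-0.1  0.   0.7] 0.112
2 [ 1.2  0.2 -2. ] [-0.1  0.   1.7] 0.112
3 [ 3.5 -1.3 -9.6] [-0.3  0.1  2.2] 0.115
5 [  3.1  -1.6 -12.9] [-0.4  0.1  4.5] 0.114
10 [  3.1  -0.8 -13.4] [-0.3  0.1  9.7] 0.113
20 [  1.3  -0.1 -14.8] [-0.3  0.1 19.6] 0.115
30 [  0.6   0.2 -16.3] [-0.2  0.1 29.6] 0.111
37.5 [  1.8  -0.1 -17.3] [-0.2  0.1 37.2] 0.115
24.0167 58.27323317527771
[469.71178269 266.80272267]
```

View pics/w3.png

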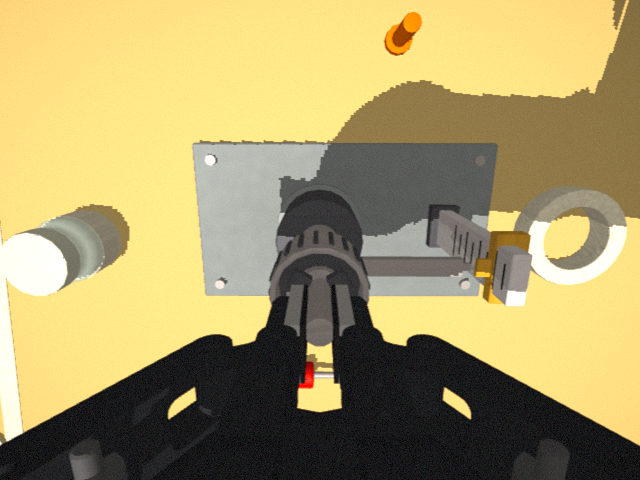

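The spring engaged after 2.3 mm of play and force rose by about 1.5 N per 10 mm, so there was no slip. The wrist view shows the pointer arm end at (470,266) meeting the brass tongue at (483,268). I'll zoom in to check they are level.

Run:
```python
from h import *
i=cv2.imread("pics/w3.png")[225:315,425:545]; cv2.imwrite("pics/w3c.png",cv2.resize(i,None,fx=6,fy=6,interpolation=cv2.INTER_CUBIC))
c=pickle.load(open("w3.pkl","rb")); b=np.array([510.7,-139.1,0]);a=np.array([-np.sin(.13),np.cos(.13),0])
for y,z in((84,115),(84,110),(87,115)): print(y,z,((proj(c,b+a*y+[0,0,z])-[425,225])*6).round())
```

```text
84 115 [268. 252.]
84 110 [247. 234.]
87 115 [300. 252.]
```

View pics/w3c.png

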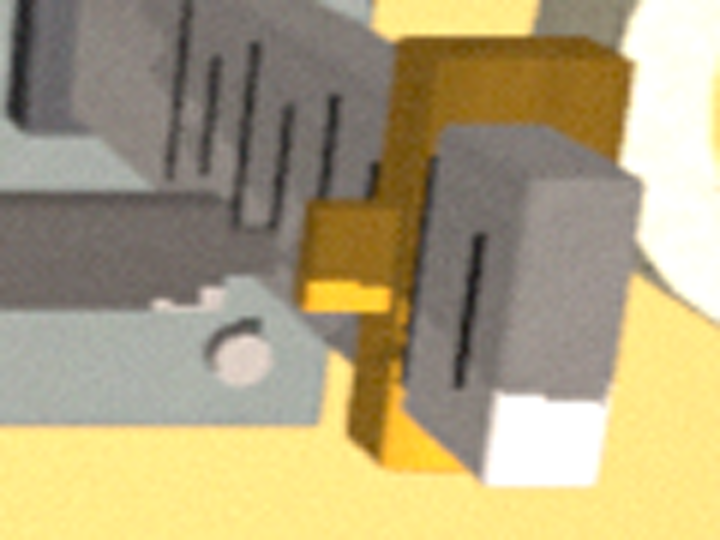

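In the crop, the pointer bar and stub are centred at about y=251 and the tongue at about y=256. At 3.6 px/mm the pointer is about 1 mm low, so I'll raise it a touch and hand in.

Run:
```python
from bench import robot
robot.line_to([510.7,-139.1,164.4],v=5); robot.pause(0.8)
print(robot.read_eef_pos(),robot.read_wrist_force(),robot.read_grip_force(),robot.read_time())
print(robot.hand_in())
```

```text
[ 510.65790269 -139.08139518  164.3778253 ] [ -0.17523059   0.02595336 -15.22309735] 58.291892409324646 25.2
the job is handed in; nothing more can be done
None
```

I handed the job in at about 25 s with the sleeve turned to its stop and the gripper holding the stud by its rod. By my camera measurement the pointer is within about 1 mm of the brass mark's level; `hand_in` gave no verdict.

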